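# Hold the spring-return key switch turned

## Task

Take the service key out of its wooden stand, turn it so that its bit lines up with the keyhole of the switch box and push it in, gently rocking it past the two sticky pins, never forcing it down on them, until it is fully home. Then turn it clockwise a quarter turn, to the stop, and finish while still gripping the key and holding it turned against the return spring. Leave the pepper mill, the measuring cup and the pastry cutter where they stand.

Things in the scene. Friction and masses are not known exactly. Their poses are not given: they have to be found in the camera images.
- key: Service key, 100 mm long, 70 g, upright in the stand. Origin: lower tip; z up the shank. Round steel shank 10 mm thick (tapered tip). One flat bit along the key's +x: out to 20 mm from the axis, 5 mm thick (y), 14 to 20 mm above the tip. Collar 16 mm wide at 57 to 61 mm.
- key_bow (a point): Centre of the key's flat black bow, the part to grip: 82 mm above the tip, on the axis; axes as the key's. The bow is 32 mm wide (x), 9 mm thick (y), 36 mm tall; a small nub on its edge, out to 22 mm from the axis, is on the bit's side (+x).
- key_stand: Wooden block 64 x 64 x 24 mm, fixed; origin: centre of its underside. A round hole in its middle, 11.6 mm wide and 13.5 mm deep, carries the key, whose bit hangs just above the block's top.
- key_switch: Grey switch box, fixed: base plate 104 (x) x 92 (y) x 8 mm under a block 60 x 60 mm, 56 mm tall. Origin: centre of the underside, below the turning axis; z up. Once home, and only then, the key turns clockwise seen from above, against a return spring (0.02 N m at first, 0.08 at the stop). Two stiffly sprung pins in the keyhole stop a straight key; rock it about its axis to pass.
- keyhole (a point): Point on the turning axis at the block's top face, 56 mm above the table; axes as the switch's. The keyhole is a bore 13 mm wide round the axis and a slot that fans out from it along +x to 23 mm from the axis. The key enters tip down, bit along +x, and can be rocked about its axis by 18 degrees each way.
- upper_pin: Nose of the upper pin, 4 mm thick and flat on top, 47.5 mm above the table, 17.5 mm from the axis, standing in from the slot's +y side. A straight key stops on it with its tip 35.5 mm above the table; rocked clockwise (from above) by 10 to 18 degrees (15 is good) it passes. 10.5 mm lower it is past.
- lower_pin: Nose of the lower pin, 4 mm thick and flat on top, 34 mm above the table, 17.5 mm from the axis, standing in from the slot's -y side. The key stops on it with its tip 22 mm above the table; there, or up to 3 mm higher, the bit clears the upper pin and can be rocked across. Rocked counterclockwise by 10 to 18 degrees (15 is good) it passes, down to home.
- home (a point): Floor under the keyhole, on the axis, 8 mm above the table: the key's tip rests here when it is fully home. On the last way down the bit must be straight or counterclockwise of straight, as the driver stands close beside it on the clockwise side.
- driver (a joint): Driver inside the switch that the bit pushes: 0 at rest, grows clockwise from above to the stop at 1.5 rad. The bit meets it with the key about 0.05 rad clockwise of straight. A white pointer on the box's side opposite to the slot turns with it between two white marks.
- mill: Bystander: black and white pepper mill, 54 mm wide, 140 mm tall, loose; origin at the centre of its underside.
- cup: Bystander: clear measuring cup, 66 mm wide, 70 mm tall, loose; origin at the centre of its underside.
- cutter: Bystander: round steel pastry cutter, 72 mm wide, 43 mm tall, loose; origin at the centre of its underside.

How it is judged:
By the outcome, as a careful person would: the job done as asked, in the order asked, and still so for the second after the job is handed in, while the arm keeps its last pose, push and grip.
It also fails if it takes over 48 s, if anything falls off the work surface, if the arm or the gripper's body presses on something with over 40 N, if the wrist force passes 120 N, or if a joint passes its speed limit or range.

## Robot

A 6-joint arm with a two-finger parallel gripper is mounted at the origin on a cart in front of the work surface, level with it; the furniture and walls round the work are solid. World frame = base frame: x ahead of the robot, y to its left, z up, the work surface at z = 0. Lengths are in mm, angles in rad, forces in N, time in s.
With the tool pointing down it reaches from about 350 to 875 mm from the base axis. Payload 4.2 kg.
Tool frame: the origin (TCP) lies midway between the tips of the shut fingers; the grasp point (between the pads) lies 19 mm behind it (arm.tcp_to_grasp is the distance from the TCP to the grasp point, in mm); z points along the fingers, y is the line along which they close (so a half turn about z gives the same grasp; the last joint's range is limited). The gripper opens to 85 mm and grips with 20 to 120 N. Pads are 22 mm wide; open, the fingers measure 114 mm over their backs; the gripper's body (76 mm by 85 mm) begins 54 mm behind the grasp point. The pads swing forward as they close: fully open they stand 13 mm farther back than shut.
Start: joints at [0.259, 0.385, 0.008, 0, -1.194, -0.259], TCP at [624.979, 0.025, 231.312] pointing down, gripper open.
Joint ranges: [-3.14, 3.14], [-1.21, 2.06], [-1.07, 1.41], [-3.16, 2.05], [-2.99, -0.16], [-3.1, 3.1]. Speed limits (rad/s): [2.79, 2.79, 3.14, 3.14, 3.14, 3.14].

## Interface

Orientations are given as a unit quaternion [x, y, z, w].
In Python, from bench import arm, imaging, job, models gives the robot as it stands.
- The arm moves only by the tool arm_command, never from a script. Its argument "rows" is a list of rows, each an object with "grip": the opening, from 0 (shut) to 1 (fully open); "linear": the shift along the tool's x, y, z in mm, a list of three; "rot": the turn, a rotation vector about the tool's x, y, z in rad, a list of three. In form: [{"grip": grip, "linear": [tx, ty, tz], "rot": [rx, ry, rz]}, ...]. A call has 1 to 10 rows; each row is the pose to reach, as a shift and turn from the pose commanded when the call began, along the tool's axes at that moment; what a row does not reach only later rows make up. A row lasts 1/8 s, in which the tool goes at most 62.5 mm and 10.7 degrees, less where a joint would pass 70% of its speed; a pose out of reach is approached as far as the arm can. A call with a gripper value outside its range is refused whole. The fingers move at their own pace and stop on an object; the grip force is fixed at half the most. Time passes only in rows, so rows that repeat a pose let the fingers close. It gives the time, the measured TCP pose, the force, the opening and the grip force at its end, in the units of the state.
- arm.read_state(): the state, without advancing time (a new reading comes with each control period).
- imaging.get_image(name): name is "scene" or "side" or "wrist"; returns a dict with "frame" (480x640x3 uint8, red, green, blue), "fx", "fy", "cx", "cy" (pixels), "extrinsics" (4x4, takes a point from world to camera coordinates); the wrist camera has in their place "T_tool_cam" (4x4, takes a point from camera to tool coordinates, whose origin is the TCP and whose axes are the flange's). Camera axes: x right, y down, z forward; pixel columns grow to the right and rows downward; lengths in mm; the calibration is good to about 2 mm. The wrist camera is an equidistant fisheye: a pixel r from the principal point sees the ray r / f radians off the axis. A picture is of the moment at which its call begins: read the wrist's pose just before it. There is no depth.
- job.job_done(): hands the job in; it is judged then, once.
Trained networks look in a picture, given as the dict that the camera call returned (one of the last four; its "shot" number tells which), for a name from the list of things; names that differ only in an ending like _2 or _b are one class to them, and where a whole thing is asked for, a point or a joint stands for the part that bears it (a point fixed in the world has none). Each returns a list of dicts, best first, with "score" (0 to 1); they miss things now and then, are a little off and sometimes report something else, mostly with a low value. They report only what shows in the picture. A call takes as long as a camera call.
- models.spot_in(picture, query): "rect" ([left, top, right, bottom] in pixels, round what is visible of it).
- models.tip_of(picture, query): "pixel" ([column, row] in pixels: a listed point, or the origin of a listed thing).
The state is a dict: "clock": time; "joints": joint angles; "joint_vel": joint speeds; "joint_efforts": joint torques, N m; "position": TCP position; "ee_rot": TCP orientation; "contact_force": force on the tool from outside, world axes, zero at the start; "wrist_torque": the same for the moment, N m; "gripper_width": finger opening in mm; "grasp_force": force on a finger pad.
Only numpy, scipy, OpenCV 4.12 (cv2) and the standard library are available. Lean on these libraries where they do the work, as an engineer would, in place of code of your own. Each camera call takes 0.05 s, during which the arm holds its last target. There are 200 camera calls.

## Working session

There is one attempt and no reset: what is moved stays moved. The work goes in short steps, Python scripts to look and compute and a tool call to move; the robot and the scene stay as the last step left them, time stands still between calls to the robot, and variables do not carry over. Pictures are saved under pics/ and viewed, at most 10 in all, crops included, and the job is handed in when it is done.

Besides the shell and the picture viewer there is one more tool, called after ">>>" as name([rows], argument=value, ...), one row to a line, values as JSON. arm_command: Moves the arm, as the interface text tells. Its arguments: {"type":"object","properties":{"rows":{"type":"array"}},"required":["rows"]}

```bash
mkdir -p pics
cat > h.py <<'E'
import numpy as np, cv2
from scipy.spatial.transform import Rotation as R
from bench import arm, imaging, job, models
def ray(im,px,st=None):
    u=(px[0]-im['cx'])/im['fx']; v=(px[1]-im['cy'])/im['fy']
    if 'extrinsics' in im:
        E=np.array(im['extrinsics']); d=np.array([u,v,1.]); Rt=E[:3,:3].T
        o=-Rt@E[:3,3]; d=Rt@d
    else:
        t=np.hypot(u,v); s=np.sin(t)/t if t>1e-9 else 1
        T=np.array(im['T_tool_cam']); Rw=R.from_quat(st['ee_rot']).as_matrix()
        d=Rw@T[:3,:3]@np.array([u*s,v*s,np.cos(t)]); o=Rw@T[:3,3]+np.array(st['position'])
    return o,d/np.linalg.norm(d)
def onz(r,z): o,d=r; return o+d*(z-o[2])/d[2]
def tri(rs):
    A=sum(np.eye(3)-np.outer(d,d) for o,d in rs); b=sum((np.eye(3)-np.outer(d,d))@o for o,d in rs)
    return np.linalg.solve(A,b)
def save(im,n): cv2.imwrite('pics/'+n,im['frame'][:,:,::-1])
E
cat > a.py <<'E'
from h import *
np.set_printoptions(precision=1,suppress=True)
st=arm.read_state(); print(st)
Z={'key':13,'key_bow':93,'keyhole':56,'key_stand':0,'key_switch':0,'mill':0,'cup':0,'cutter':0}
for c in ['scene','side','wrist']:
    st=arm.read_state(); im=imaging.get_image(c); save(im,c+'0.png')
    for q in Z:
        for r in models.tip_of(im,q)[:2]:
            print(c,q,round(r['score'],2),np.array(r['pixel']),onz(ray(im,r['pixel'],st),Z[q]))
E
python3 a.py
```

```text
{'clock': 0.0, 'joints': array([ 0.3,  0.4,  0. , -0. , -1.2, -0.3]), 'joint_vel': array([-0., -0.,  0., -0., -0., -0.]), 'joint_efforts': array([ -0. , -39.2,  18.8,   4.2,  -0. ,   0. ]), 'position': array([624.4,   0. , 230.2]), 'ee_rot': array([-0.7,  0.7,  0. , -0. ]), 'contact_force': array([-0.2, -0.3,  0.4]), 'wrist_torque': array([-0.1,  0.1,  0. ]), 'grasp_force': 0.0, 'gripper_width': 85.13823373396588}
scene key 0.59 [422.2 332.5] [ 571.4 -229.2   13. ]
scene key_bow 0.92 [427.9 290.5] [ 568.2 -232.5   93. ]
scene keyhole 0.95 [204.7 264.2] [471.1 118.5  56. ]
scene key_stand 0.95 [424.4 337.6] [ 577.5 -231.     0. ]
scene key_switch 0.61 [203.4 287.6] [476.7 134.4   0. ]
scene key_switch 0.33 [203.1 263. ] [531.5 189.8   0. ]
scene mill 0.67 [308.6 234. ] [726.   98.2   0. ]
scene cup 0.81 [286.2 321.3] [486.6 -36.3   0. ]
scene cup 0.51 [428.2 288.6] [ 696.5 -176.3    0. ]
scene cutter 0.75 [386.8 274.4] [692.9 -97.3   0. ]
side key 0.7 [308.3 320.9] [ 566.4 -237.6   13. ]
side key_bow 0.97 [307.  281.3] [ 566.5 -231.9   93. ]
side keyhole 0.76 [263.5 214.1] [479.7 132.2  56. ]
side key_stand 0.58 [311.9 322.8] [ 573.2 -225.6    0. ]
side key_stand 0.44 [266.9 234.1] [484.1 140.7  -0. ]
side key_switch 0.59 [262.8 235.5] [474.7 134.3   0. ]
side mill 0.58 [369.9 236. ] [723.3 109.2   0. ]
side mill 0.5 [368.4 284.9] [ 692.6 -104.     0. ]
side cup 0.63 [266.7 271.1] [487.  -31.3   0. ]
side cup 0.61 [368.3 284.6] [ 692.5 -102.8    0. ]
side cutter 0.76 [367.4 283.2] [691.4 -97.3   0. ]
wrist keyhole 0.52 [458.7 169.6] [504.7 -45.2  56. ]
wrist key_switch 0.73 [447.1 318.5] [478.4 136.    0. ]
wrist mill 0.86 [240.1 286.8] [719.4  92.7   0. ]
wrist cup 0.87 [458.2 170.7] [484.1 -38.3   0. ]
```

View pics/scene0.png

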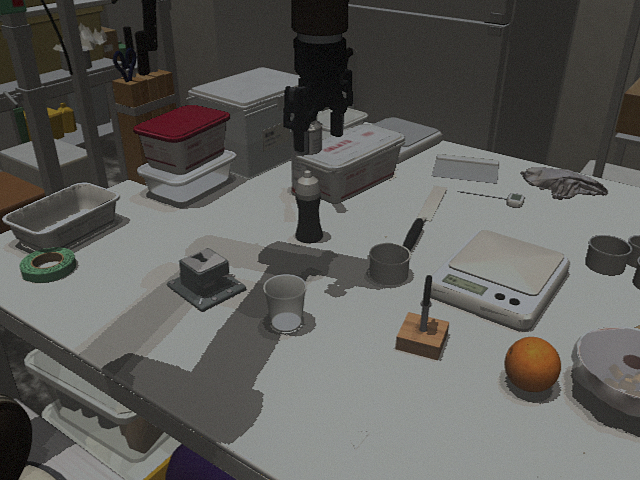

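>>> arm_command([
  {"grip": 1,"linear": [50,20,0],"rot": [0,0,0]},
  {"grip": 1,"linear": [100,40,0],"rot": [0,0,0]},
  {"grip": 1,"linear": [150,60,0],"rot": [0,0,0]},
  {"grip": 1,"linear": [200,100,0],"rot": [0,0,0]},
  {"grip": 1,"linear": [200,100,0],"rot": [0,0,0]},
  {"grip": 1,"linear": [200,100,0],"rot": [0,0,0]},
])

```text
clock: 2.1
position: [525.0, -200.3, 231.6]
ee_rot: [-0.707, 0.707, -0.0, 0.0]
contact_force: [0.4, 0.4, -0.6]
gripper_width: 85.4
grasp_force: 0.0
```

```bash
cat > b.py <<'E'
from h import *
np.set_printoptions(precision=1,suppress=True)
st=arm.read_state(); im=imaging.get_image('wrist'); 
print(st['position'],im['fx'],im['cx'],im['cy'],im['T_tool_cam'])
Z={'key':13,'key_bow':93,'key_stand':0,'cutter':0}
for q in Z:
    for r in models.tip_of(im,q)[:2]:
        print(q,round(r['score'],2),np.array(r['pixel']),onz(ray(im,r['pixel'],st),Z[q]))
save(im,'w1.png')
side=imaging.get_image('side'); f=side['frame']; sc=imaging.get_image('scene')['frame']
c=lambda f,u,v,h,k:cv2.resize(f[v-h:v+h,u-h:u+h],None,fx=k,fy=k,interpolation=cv2.INTER_CUBIC)
m=np.hstack([c(f,308,300,50,4),c(sc,425,315,50,4)])
cv2.imwrite('pics/m1.png',np.minimum(m.astype(int)*2,255).astype(np.uint8)[:,:,::-1])
E
python3 b.py
```

```text
[ 525.  -200.3  231.6] 371.64829954431775 324.5846288863747 242.67307233578913 [[  -0.    -1.    -0.3   77.6]
 [   1.    -0.     0.     0.4]
 [  -0.    -0.3    1.  -142.7]
 [   0.     0.     0.     1. ]]
key 0.92 [282.3 173.9] [ 566.  -234.1   13. ]
key_bow 0.83 [271.1 189.5] [ 565.8 -231.8   93. ]
key_stand 0.72 [279.3 174.5] [ 570.6 -232.     0. ]
cutter 0.7 [283.4 175. ] [ 566.4 -231.4    0. ]
```

View pics/w1.png

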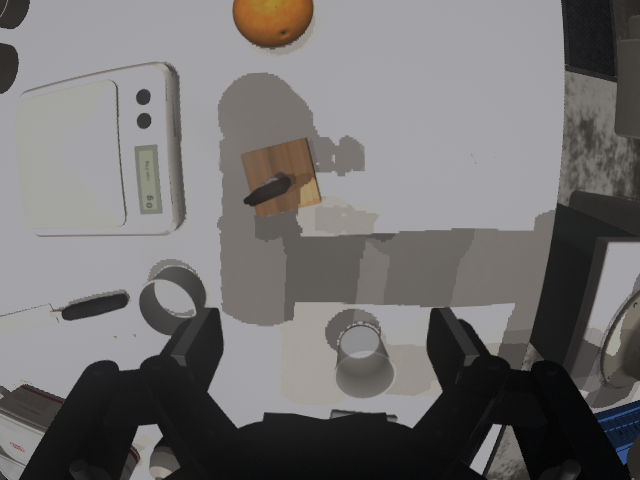

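View pics/m1.png

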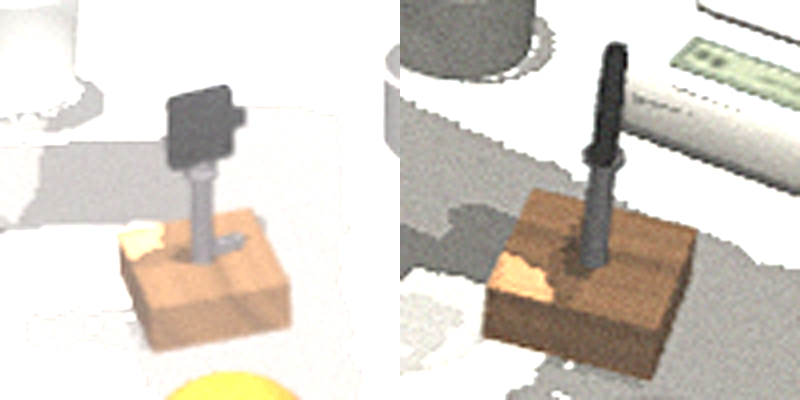

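>>> arm_command([
  {"grip": 0.6,"linear": [-40,-40,0],"rot": [0,0,0]},
  {"grip": 0.6,"linear": [-40,-40,0],"rot": [0,0,0]},
  {"grip": 0.6,"linear": [-40,-40,0],"rot": [0,0,0]},
])

```text
clock: 2.82
position: [564.9, -159.5, 230.9]
ee_rot: [0.707, -0.707, -0.0, 0.0]
contact_force: [0.5, 0.1, -0.0]
gripper_width: 51.1
grasp_force: 0.0
```

```bash
cat > c.py <<'E'
from h import *
np.set_printoptions(precision=3,suppress=True)
st=arm.read_state(); im=imaging.get_image('wrist'); 
print(st['clock'],st['position'],st['ee_rot'],st['joints'])
for q,z in {'key':13,'key_bow':93,'key_stand':0}.items():
    for r in models.tip_of(im,q)[:2]:
        print(q,round(r['score'],2),np.array(r['pixel']),onz(ray(im,r['pixel'],st),z))
w=im['frame']
side=imaging.get_image('side')['frame']; sc=imaging.get_image('scene')['frame']
r=models.tip_of(im,'key_bow'); u,v=map(int,r[0]['pixel']) if r else (320,240)
c=lambda f,u,v,h,k:cv2.resize(f[v-h:v+h,u-h:u+h],None,fx=k,fy=k,interpolation=cv2.INTER_CUBIC)
m=np.hstack([c(w,u,v,50,4)]+[np.vstack([c(side,262,225,25,4),c(w,u,v,25,4)]),np.vstack([c(sc,205,275,25,4),c(sc,205,275,25,4)])])
m=np.hstack([c(w,u,v,50,4),c(side,262,225,40,5)]); m2=c(sc,205,275,40,5)
print(u,v)
cv2.imwrite('pics/k2.png',np.minimum(np.hstack([c(side,262,225,40,5),m2]).astype(int)*2,255).astype(np.uint8)[:,:,::-1])
save(im,'w2.png'); cv2.imwrite('pics/k1.png',c(w,u,v,50,6)[:,:,::-1])
E
python3 c.py
```

```text
2.825 [ 564.949 -159.534  230.92 ] [ 0.707 -0.707 -0.     0.   ] [ 0.     0.321 -0.089 -0.    -1.162  0.001]
key 0.91 [320.3 138.5] [ 568.368 -227.64    13.   ]
key 0.23 [204.9 258. ] [ 692.242 -105.832   13.   ]
key_bow 0.87 [321.9 141.3] [ 566.386 -227.622   93.   ]
key_stand 0.74 [316.6 133.1] [ 572.156 -232.743    0.   ]
321 141
```

View pics/k1.png

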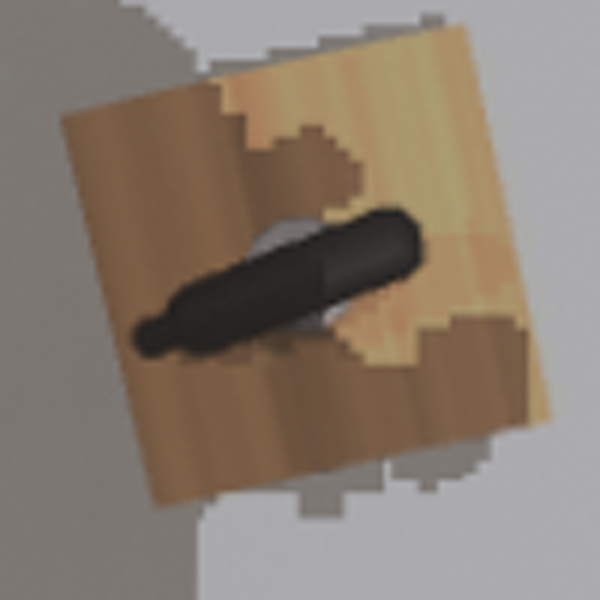

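View pics/k2.png

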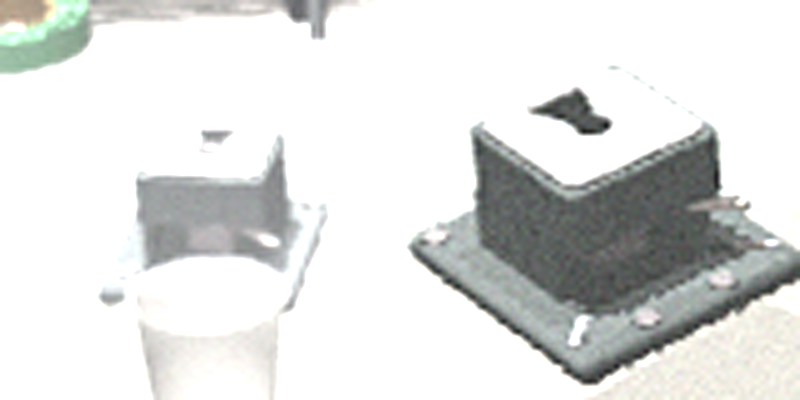

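```bash
cat > d.py <<'E'
from h import *
from scipy.optimize import minimize
np.set_printoptions(precision=2,suppress=True)
T=np.array([[0,0,0]])
st=arm.read_state(); im=imaging.get_image('wrist')
Tc=np.array(im['T_tool_cam']); Rw=R.from_quat(st['ee_rot']).as_matrix()
W=np.eye(4); W[:3,:3]=Rw; W[:3,3]=st['position']; Cw=np.linalg.inv(W@Tc)
def proj(P):
    p=P@Cw[:3,:3].T+Cw[:3,3]; t=np.arctan2(np.hypot(p[:,0],p[:,1]),p[:,2]); a=np.arctan2(p[:,1],p[:,0])
    return np.c_[im['cx']+im['fx']*t*np.cos(a), im['cy']+im['fy']*t*np.sin(a)]
box=np.array([[x,y,z] for x in(-16,16) for y in(-4.5,4.5) for z in(74.5,110.5)])
g=im['frame'].max(2); K=4
u0,v0=280,98
G=cv2.resize(g[v0:v0+80,u0:u0+80],None,fx=K,fy=K,interpolation=cv2.INTER_LINEAR)
M=(G<62).astype(np.uint8)
n,l,s,_=cv2.connectedComponentsWithStats(M); M=(l==1+np.argmax(s[1:,4])).astype(np.uint8)
def cost(p):
    c,s_=np.cos(p[2]),np.sin(p[2]); B=box.copy(); B[:,:2]=box[:,:2]@np.array([[c,s_],[-s_,c]])+p[:2]
    h=cv2.convexHull(((proj(B)-[u0,v0]+.5)*K-.5).astype(np.float32)); I=np.zeros_like(M); cv2.fillConvexPoly(I,np.round(h*16).astype(np.int32),1,shift=4)
    return (I!=M).sum()/M.sum()
r=min((minimize(cost,[567,-231,a],method='Nelder-Mead',options=dict(initial_simplex=[[567,-231,a],[572,-231,a],[567,-226,a],[567,-231,a+.1]])) for a in(.3,.4,.45)),key=lambda r:r.fun)
print(r.x,np.degrees(r.x[2]),r.fun,M.sum()/K**2)
E
python3 d.py
```

```text
[ 568.28 -230.88    0.42] 24.2624839030228 0.19265411159199908 534.3125
```

>>> arm_command([
  {"grip": 0.6,"linear": [20,-2.3,0],"rot": [0,0,0.18]},
  {"grip": 0.6,"linear": [40,-2.3,0],"rot": [0,0,0.36]},
  {"grip": 0.6,"linear": [71.8,-2.3,20],"rot": [0,0,0.54]},
  {"grip": 0.6,"linear": [71.8,-2.3,40],"rot": [0,0,0.72]},
  {"grip": 0.6,"linear": [71.8,-2.3,61],"rot": [0,0,0.9]},
  {"grip": 0.6,"linear": [71.8,-2.3,61],"rot": [0,0,1.08]},
  {"grip": 0.6,"linear": [71.8,-2.3,61],"rot": [0,0,1.178]},
  {"grip": 0.6,"linear": [71.8,-2.3,61],"rot": [0,0,1.178]},
  {"grip": 0.6,"linear": [71.8,-2.3,61],"rot": [0,0,1.178]},
])

```text
clock: 4.35
position: [567.3, -231.9, 170.4]
ee_rot: [-0.196, 0.981, -0.0, 0.0]
contact_force: [0.2, 0.8, 0.1]
gripper_width: 51.4
grasp_force: 0.0
```

Run:
```python
from h import *
np.set_printoptions(precision=3,suppress=True)
st=arm.read_state(); im=imaging.get_image('wrist')
print(st['clock'],st['position'],R.from_quat(st['ee_rot']).as_matrix(),st['joints'])
for q,z in {'key':10.5,'key_bow':92.5}.items():
    for r in models.tip_of(im,q)[:2]: print(q,r['score'],r['pixel'],onz(ray(im,r['pixel'],st),z))
cv2.imwrite('pics/w3.png',cv2.resize(im['frame'][130:430,120:520],None,fx=2,fy=2)[:,:,::-1])
```

```text
4.35 [ 567.264 -231.861  170.421] [[-0.923 -0.384  0.   ]
 [-0.384  0.923 -0.   ]
 [-0.    -0.    -1.   ]] [-0.124  0.411 -0.11  -0.    -1.049 -1.052]
key 0.75 [324.6, 223.7] [ 568.55  -231.618   10.5  ]
```

View pics/w3.png

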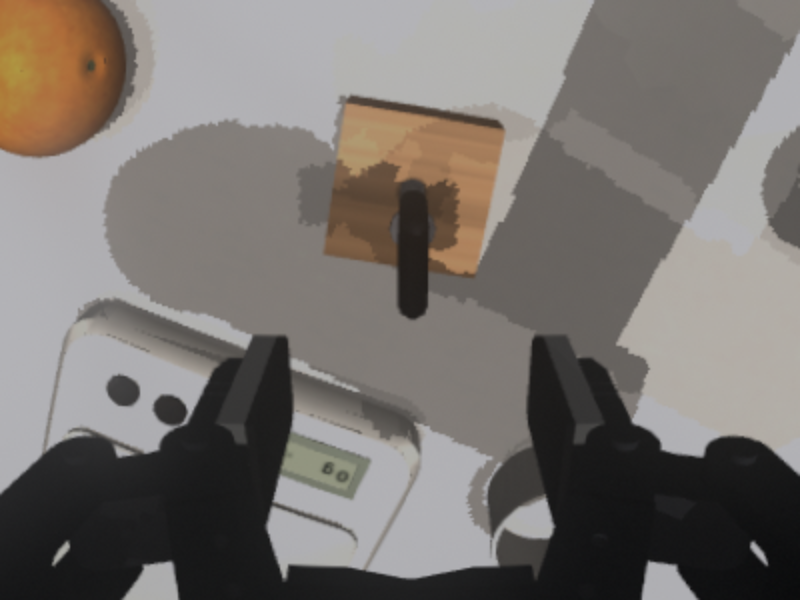

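>>> arm_command([
  {"grip": 0.6,"linear": [0,0,30],"rot": [0,0,0]},
  {"grip": 0.5,"linear": [0,0,60],"rot": [0,0,0]},
  {"grip": 0.4,"linear": [0,0,80],"rot": [0,0,0]},
  {"grip": 0.3,"linear": [0,0,93],"rot": [0,0,0]},
  {"grip": 0.3,"linear": [0,0,93],"rot": [0,0,0]},
  {"grip": 0.2,"linear": [0,0,93],"rot": [0,0,0]},
  {"grip": 0,"linear": [0,0,93],"rot": [0,0,0]},
  {"grip": 0,"linear": [0,0,93],"rot": [0,0,0]},
  {"grip": 0,"linear": [0,0,93],"rot": [0,0,0]},
])

```text
clock: 5.62
position: [568.0, -231.9, 78.5]
ee_rot: [-0.195, 0.981, -0.0, 0.001]
contact_force: [-0.0, 1.0, 4.4]
gripper_width: 8.2
grasp_force: 59.6
```

>>> arm_command([
  {"grip": 0,"linear": [0,0,-20],"rot": [0,0,0]},
  {"grip": 0,"linear": [0,0,-60],"rot": [0,0,0]},
  {"grip": 0,"linear": [0,0,-110],"rot": [0,0,0]},
  {"grip": 0,"linear": [-10,50,-125],"rot": [0,0,-0.18]},
  {"grip": 0,"linear": [-20,110,-125],"rot": [0,0,-0.36]},
  {"grip": 0,"linear": [-30,170,-125],"rot": [0,0,-0.54]},
  {"grip": 0,"linear": [-42,230,-125],"rot": [0,0,-0.72]},
  {"grip": 0,"linear": [-52,290,-125],"rot": [0,0,-0.9]},
  {"grip": 0,"linear": [-65,350,-125],"rot": [0,0,-1.08]},
  {"grip": 0,"linear": [-74,405,-125],"rot": [0,0,-1.178]},
])

```text
clock: 6.88
position: [479.6, 172.5, 202.0]
ee_rot: [0.709, -0.706, -0.0, 0.0]
contact_force: [0.1, -1.2, -1.7]
gripper_width: 7.9
grasp_force: 58.9
```

>>> arm_command([
  {"grip": 0,"linear": [0,0,0],"rot": [0,0,0]},
  {"grip": 0,"linear": [0,0,0],"rot": [0,0,0]},
  {"grip": 0,"linear": [0,0,0],"rot": [0,0,0]},
])

```text
clock: 7.25
position: [480.6, 169.5, 202.1]
ee_rot: [-0.706, 0.708, 0.0, -0.0]
contact_force: [-1.3, -0.7, -0.3]
gripper_width: 7.9
grasp_force: 58.9
```

```bash
cat > e.py <<'E'
from h import *
import sys
np.set_printoptions(precision=3,suppress=True)
st=arm.read_state(); im=imaging.get_image('wrist'); save(im,sys.argv[1])
print(st['clock'],st['position'],R.from_quat(st['ee_rot']).as_matrix(),st['joints'],st['gripper_width'])
for q,z in {'keyhole':56,'key_switch':0,'key_bow':170,'key':100}.items():
    for r in models.tip_of(im,q)[:2]: print(q,r['score'],r['pixel'],onz(ray(im,r['pixel'],st),z))
E
python3 e.py w4.png
```

```text
7.25 [480.636 169.538 202.065] [[-0.002 -1.    -0.001]
 [-1.     0.002 -0.   ]
 [ 0.     0.001 -1.   ]] [ 0.658  0.214 -0.315 -0.    -1.043 -0.66 ] 7.8965417716184145
keyhole 0.62 [324.6, 181.5] [479.991 133.187  56.   ]
key_switch 0.68 [327.2, 169.6] [477.502 129.957   0.   ]
key_bow 0.89 [327.3, 333.1] [478.859 199.098 170.   ]
key 0.75 [323.3, 261.5] [481.114 183.29  100.   ]
```

View pics/w4.png

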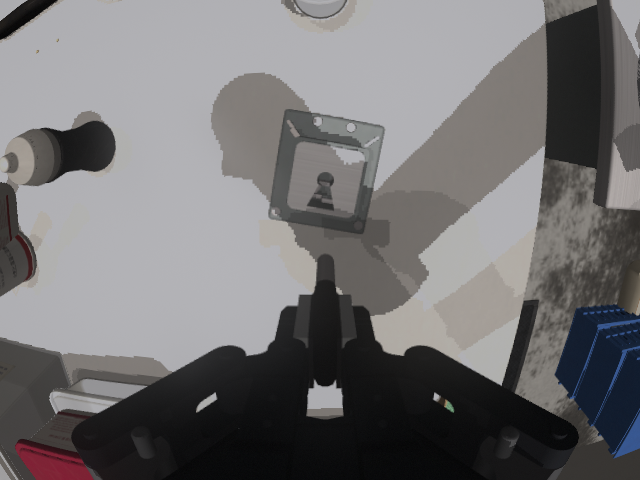

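```bash
cat > f.py <<'E'
from h import *
def projf(im,st):
    W=np.eye(4); W[:3,:3]=R.from_quat(st['ee_rot']).as_matrix(); W[:3,3]=st['position']; Cw=np.linalg.inv(W@np.array(im['T_tool_cam']))
    def proj(P):
        p=P@Cw[:3,:3].T+Cw[:3,3]; t=np.arctan2(np.hypot(p[...,0],p[...,1]),p[...,2]); a=np.arctan2(p[...,1],p[...,0])
        return np.stack([im['cx']+im['fx']*t*np.cos(a), im['cy']+im['fy']*t*np.sin(a)],-1)
    return proj
def rect(im,st,z,cx,cy,h,k):
    # image columns = +x world, rows = -y world ; k px/mm
    n=int(2*h*k); j,i=np.meshgrid(np.arange(n),np.arange(n))
    P=np.stack([cx-h+(j+.5)/k, cy+h-(i+.5)/k, np.full(j.shape,z,float)],-1)
    q=projf(im,st)(P).astype(np.float32)
    return cv2.remap(im['frame'],q[...,0],q[...,1],cv2.INTER_CUBIC)
E
python3 - <<'E'
from f import *
st=arm.read_state(); im=imaging.get_image('wrist')
a=rect(im,st,56,479,130,40,5); b=rect(im,st,8,479,130,70,400/140)
cv2.imwrite('pics/r1.png',np.minimum(np.hstack([a,b]).astype(int)*1.6,255).astype(np.uint8)[:,:,::-1])
E
```

```text
(no output)
```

View pics/r1.png

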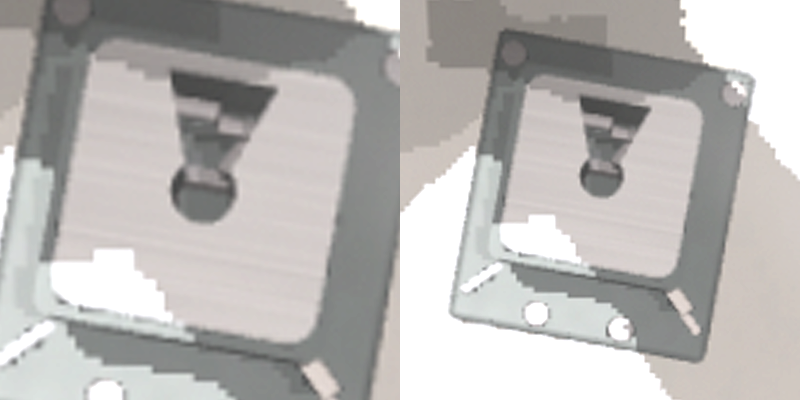

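>>> arm_command([
  {"grip": 0,"linear": [20,0.9,20],"rot": [0,0,0.08]},
  {"grip": 0,"linear": [37.7,0.9,48],"rot": [0,0,0.169]},
  {"grip": 0,"linear": [37.7,0.9,48],"rot": [0,0,0.169]},
  {"grip": 0,"linear": [37.7,0.9,48],"rot": [0,0,0.169]},
  {"grip": 0,"linear": [37.7,0.9,48],"rot": [0,0,0.169]},
])

```text
clock: 8.18
position: [480.6, 133.9, 155.5]
ee_rot: [-0.645, 0.764, -0.0, 0.001]
contact_force: [0.2, 0.4, -0.5]
gripper_width: 8.3
grasp_force: 58.9
```

Run:
```python
from f import *
np.set_printoptions(precision=3,suppress=True)
st=arm.read_state(); im=imaging.get_image('wrist')
p=np.array(st['position']); Rw=R.from_quat(st['ee_rot']).as_matrix(); print(st['clock'],p,Rw[:,0],Rw[:,2],st['gripper_width'])
a=rect(im,st,56,479.7,131.8,40,5)
pr=projf(im,st)
# shank outline predictions (key axis at TCP): tip z = p.z-68
for ox in(0,):
    ax=p+Rw[:,0]*ox
    for zz in (-68,-48,-30,-8): print(zz,pr((ax+[0,0,zz])[None]))
c=pr(np.array([[479.7,131.8,56.],[479.7,131.8,86]])); print(c)
u,v=map(int,pr((p+[0,0,-68])[None])[0]); print(u,v)
cr=cv2.resize(im['frame'][v-30:v+50,u-40:u+40],None,fx=5,fy=5,interpolation=cv2.INTER_CUBIC)
cv2.imwrite('pics/r2.png',np.minimum(np.hstack([a,cr]).astype(int)*1.6,255).astype(np.uint8)[:,:,::-1])
for cam in('scene','side'):
    i2=imaging.get_image(cam); E=np.array(i2['extrinsics']); save(i2,cam+'2.png')
    for q in('key','keyhole','key_bow'):
        for r in models.tip_of(i2,q)[:1]: print(cam,q,r)
    for P in ([*p[:2],p[2]-68],[479.7,131.8,56]):
        w=E[:3,:3]@np.array(P)+E[:3,3]; print(P,i2['fx']*w[0]/w[2]+i2['cx'],i2['fy']*w[1]/w[2]+i2['cy'])
```

```text
8.175 [480.607 133.88  155.481] [-0.167 -0.986 -0.002] [ 0.002  0.001 -1.   ] 8.291045539495697
-68 [[324.276 259.774]]
-48 [[324.184 272.294]]
-30 [[324.086 285.655]]
-8 [[323.94  305.491]]
[[325.191 240.745]
 [325.18  255.518]]
324 259
scene key {'pixel': [205.2, 239.7], 'score': 0.94}
scene keyhole {'pixel': [205.0, 262.2], 'score': 0.82}
scene key_bow {'pixel': [197.9, 198.1], 'score': 0.84}
[np.float64(480.60727225010334), np.float64(133.8797794962024), np.float64(87.48102617412385)] 200.25616733572957 242.3188932339109
[479.7, 131.8, 56] 202.60676542601936 259.33863183134014
side key {'pixel': [262.2, 202.3], 'score': 0.61}
side keyhole {'pixel': [264.4, 216.7], 'score': 0.87}
side key_bow {'pixel': [260.9, 168.3], 'score': 0.67}
[np.float64(480.60727225010334), np.float64(133.8797794962024), np.float64(87.48102617412385)] 263.0812670356116 201.22172097651037
[479.7, 131.8, 56] 263.49282323343954 214.1787146239726
```

View pics/r2.png

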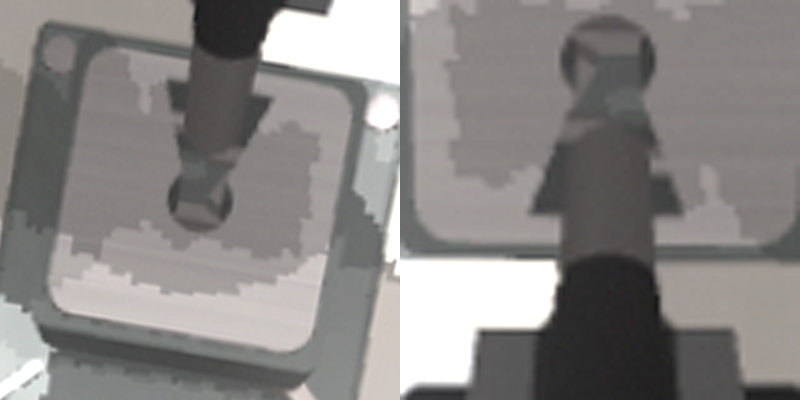

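>>> arm_command([
  {"grip": 0,"linear": [0,0,12],"rot": [0,0,0]},
  {"grip": 0,"linear": [0,0,24],"rot": [0,0,0]},
  {"grip": 0,"linear": [0,0,24],"rot": [0,0,0]},
  {"grip": 0,"linear": [0,0,24],"rot": [0,0,0]},
])

```text
clock: 9.12
position: [479.8, 133.0, 130.1]
ee_rot: [-0.645, 0.764, -0.0, -0.0]
contact_force: [1.0, -0.1, -0.2]
gripper_width: 8.1
grasp_force: 58.9
```

Run:
```python
from f import *
np.set_printoptions(precision=2,suppress=True)
st=arm.read_state(); im=imaging.get_image('wrist'); save(im,'w5.png')
p=np.array(st['position']); Rw=R.from_quat(st['ee_rot']).as_matrix(); print(st['clock'],p,st['contact_force'])
pr=projf(im,st); th=np.linspace(0,2*np.pi,60)
def poly(I,q,u0,v0,K,col): cv2.polylines(I,[np.round(((q-[u0,v0]+.5)*K-.5)*8).astype(np.int32)],True,col,1,cv2.LINE_AA,3)
ring=lambda c,z,r:np.stack([c[0]+r*np.cos(th),c[1]+r*np.sin(th),np.full(60,z)],-1)
K=10;u,v=map(int,pr((p+[0,0,-68])[None])[0]);u0,v0=u-20,v-20
A=cv2.resize(im['frame'][v0:v0+40,u0:u0+40],None,fx=K,fy=K,interpolation=cv2.INTER_CUBIC)
A=np.ascontiguousarray(np.minimum(A.astype(int)*1.6,255).astype(np.uint8))
bore=np.array([479.7,131.8]); tipz=p[2]-68
poly(A,pr(ring(bore,56,6.5)),u0,v0,K,(0,255,0))
poly(A,pr(ring(p[:2],tipz+8,5)),u0,v0,K,(255,0,0))
poly(A,pr(ring(p[:2],tipz,3)),u0,v0,K,(255,255,0))
out=[A]
for cam in('scene','side'):
    i2=imaging.get_image(cam);E=np.array(i2['extrinsics'])
    def p2(P): w=P@E[:3,:3].T+E[:3,3]; return np.c_[i2['fx']*w[:,0]/w[:,2]+i2['cx'],i2['fy']*w[:,1]/w[:,2]+i2['cy']]
    u,v=map(int,p2(np.array([[*bore,60]]))[0]);a0,b0=u-20,v-20
    B=cv2.resize(i2['frame'][b0:b0+40,a0:a0+40],None,fx=5,fy=5,interpolation=cv2.INTER_CUBIC)
    B=np.ascontiguousarray(np.minimum(B.astype(int)*1.6,255).astype(np.uint8))
    poly(B,p2(ring(bore,56,6.5)),a0,b0,5,(0,255,0)); poly(B,p2(ring(p[:2],tipz,4)),a0,b0,5,(255,255,0))
    out.append(B)
m=np.hstack([A,np.vstack(out[1:])]); cv2.imwrite('pics/r3.png',m[:,:,::-1])
```

```text
9.125 [479.85 132.99 130.15] [ 0.95 -0.07 -0.24]
```

View pics/r3.png

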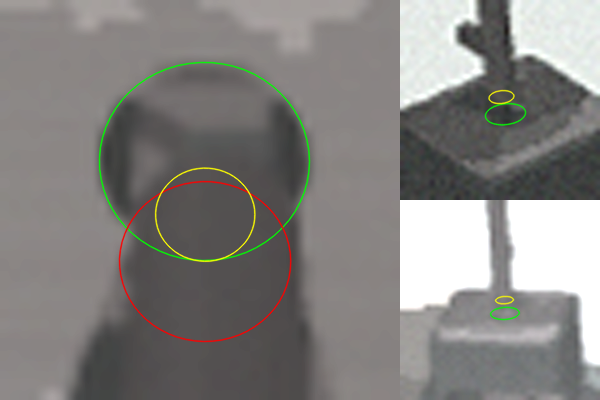

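Run:
```python
from f import *
np.set_printoptions(precision=1,suppress=True,linewidth=150)
im=imaging.get_image('wrist'); fr=cv2.imread('pics/w4.png')
st={'position':[480.636,169.538,202.065],'ee_rot':R.from_matrix([[-.002,-1,0],[-1,.002,0],[0,0,-1]]).as_quat()}
pr=projf(im,st); p=np.array(st['position'])
g=fr.max(2)
for v in range(246,290,2): print(v,g[v,312:340])
for z,r in((-68,0),(-68,3),(-66,4),(-64,5),(-48,5),(-40,5)):
    print(z,r,pr((p+[0,-r,z])[None]),pr((p+[-r,0,z])[None])[0,0],pr((p+[r,0,z])[None])[0,0])
f5=cv2.imread('pics/w5.png').max(2); print('w5'); 
for c in(320,324,328): print(c,f5[225:275,c])
st=arm.read_state(); print(projf(im,st)((np.array(st['position'])+[0,0,-68])[None]))
```

```text
246 [104 104 104 104 104 104 103 103 103 103 103 103 103 103 102 102 102 102 103 103 103 103 103 102 102 102 101 101]
248 [104 103 104 104 103 104 104 103 103 103 103 103 103 103 102 103 102 102 103 102 103 103 102 102 101 101 102 102]
250 [104 103 103 103 103 103 103 103 102 103 103 103 103 103 103 103 103 102 102 102 102 102 102 102 102 101 101 101]
252 [103 104 104 103 103 102 102 103 103 103 103 103 103 103 103 103 103 103 102 102 102 102 102 101 102 102 101 101]
254 [104 104 103 103 103 103 103 103  98  88  83  73  68  67  71  72  79  89  98 102 102 102 102 102 101 102 102 101]
256 [126 103 103 103 103 103  99  84  65  57  57  57  57  56  56  56  55  54  59  75  95 102 102 102 102 102 102 102]
258 [161 117 116 104 104  91  69  55  56  56  56  57  57  56  55  55  55  54  54  53  60  99 102 102 103 102 102 102]
260 [176 176 172 106 103  76  57  55  55  57  58  57  56  56  55  55  56  54  54  53  55  64  99 102 102 102 102 102]
262 [176 175 174 159 159  94  54  56  56  56  57  57  57  55  55  55  54  55  54  53  52  52  98 102 102 102 102 102]
264 [176 175 175 176 147  87  54  55  
[... 1787 characters left out ...]

-40 5 [[323.9 269.4]] 333.35488168015985 314.61308911021194
w5
320 [106 105 105 105 105 104 103 103 103 102 103 104  97  86  86  87  88  86  86  86  78  69  68  73  72  63  55  54  56  63  63  57  52  52  52  52  53
  52  53  52  53  52  53  52  52  53  52  53  53  53]
324 [106 105 104 104 105 104 103 103 102 101 102 104 103 102  98  87  88  86  86  86  70  60  67  73  73  73  69  58  55  54  54  54  53  53  53  53  54
  53  53  53  53  53  53  54  54  54  54  54  54  54]
328 [105 106 104 105 105 104 104 103 102 101 102 104 104 102 103 102  97  87  87  86  78  69  67  73  72  73  68  57  54  53  51  52  52  52  51  52  52
  52  51  52  51  52  51  52  51  52  52  52  51  52]
[[324.1 259.9]]
```

>>> arm_command([
  {"grip": 0,"linear": [0.9,-0.9,0],"rot": [0,0,0]},
  {"grip": 0,"linear": [0.9,-0.9,0],"rot": [0,0,0]},
  {"grip": 0,"linear": [0.9,-0.9,0],"rot": [0,0,0]},
  {"grip": 0,"linear": [0.9,-0.9,0],"rot": [0,0,0]},
])

```text
clock: 9.82
position: [480.4, 132.0, 130.3]
ee_rot: [-0.645, 0.764, 0.0, -0.0]
contact_force: [-0.2, 0.2, -0.6]
gripper_width: 8.0
grasp_force: 58.9
```

Well aligned. Lower to tip about 45 mm, watching the force.

>>> arm_command([
  {"grip": 0,"linear": [0,0,4],"rot": [0,0,0]},
  {"grip": 0,"linear": [0,0,8],"rot": [0,0,0]},
  {"grip": 0,"linear": [0,0,8],"rot": [0,0,0]},
  {"grip": 0,"linear": [0,0,8],"rot": [0,0,0]},
])

```text
clock: 10.32
position: [480.5, 132.0, 122.3]
ee_rot: [-0.645, 0.764, -0.0, -0.0]
contact_force: [0.1, 0.7, 0.1]
gripper_width: 7.6
grasp_force: 58.9
```

>>> arm_command([
  {"grip": 0,"linear": [0,0,4],"rot": [0,0,0]},
  {"grip": 0,"linear": [0,0,8],"rot": [0,0,0]},
  {"grip": 0,"linear": [0,0,8],"rot": [0,0,0]},
])

```text
clock: 10.7
position: [480.2, 131.8, 113.8]
ee_rot: [-0.645, 0.764, 0.0, -0.001]
contact_force: [0.4, 0.9, -1.6]
gripper_width: 8.3
grasp_force: 58.9
```

>>> arm_command([
  {"grip": 0,"linear": [0,0,4],"rot": [0,0,0]},
  {"grip": 0,"linear": [0,0,7.5],"rot": [0,0,0]},
  {"grip": 0,"linear": [0,0,7.5],"rot": [0,0,0]},
  {"grip": 0,"linear": [0,0,7.5],"rot": [0,0,0]},
])

```text
clock: 11.2
position: [480.5, 132.0, 106.8]
ee_rot: [-0.645, 0.764, -0.0, 0.0]
contact_force: [-0.5, -1.3, -0.6]
gripper_width: 8.4
grasp_force: 58.9
```

>>> arm_command([
  {"grip": 0,"linear": [0,0,0],"rot": [0,0,0.13]},
  {"grip": 0,"linear": [0,0,0],"rot": [0,0,0.255]},
  {"grip": 0,"linear": [0,0,0],"rot": [0,0,0.255]},
  {"grip": 0,"linear": [0,0,0],"rot": [0,0,0.255]},
])

```text
clock: 11.7
position: [480.5, 132.0, 106.9]
ee_rot: [-0.543, 0.84, -0.0, 0.0]
contact_force: [0.5, 1.4, -0.2]
gripper_width: 8.2
grasp_force: 58.9
```

>>> arm_command([
  {"grip": 0,"linear": [0,0,2],"rot": [0,0,0]},
  {"grip": 0,"linear": [0,0,4],"rot": [0,0,0]},
  {"grip": 0,"linear": [0,0,6],"rot": [0,0,0]},
  {"grip": 0,"linear": [0,0,6],"rot": [0,0,0]},
])

```text
clock: 12.2
position: [480.3, 131.9, 100.5]
ee_rot: [-0.543, 0.84, 0.0, -0.0]
contact_force: [-1.0, 0.0, -1.2]
gripper_width: 8.0
grasp_force: 58.9
```

>>> arm_command([
  {"grip": 0,"linear": [0,0,3],"rot": [0,0,0]},
  {"grip": 0,"linear": [0,0,6],"rot": [0,0,0]},
  {"grip": 0,"linear": [0,0,8.5],"rot": [0,0,0]},
  {"grip": 0,"linear": [0,0,8.5],"rot": [0,0,0]},
  {"grip": 0,"linear": [0,0,8.5],"rot": [0,0,0]},
])

```text
clock: 12.82
position: [480.5, 132.0, 92.3]
ee_rot: [-0.543, 0.84, -0.0, 0.0]
contact_force: [-1.0, -0.3, -0.5]
gripper_width: 8.1
grasp_force: 58.9
```

>>> arm_command([
  {"grip": 0,"linear": [0,0,0.8],"rot": [0,0,0]},
  {"grip": 0,"linear": [0,0,0.8],"rot": [0,0,-0.1]},
  {"grip": 0,"linear": [0,0,0.8],"rot": [0,0,-0.2]},
  {"grip": 0,"linear": [0,0,0.8],"rot": [0,0,-0.27]},
  {"grip": 0,"linear": [0,0,0.8],"rot": [0,0,-0.27]},
])

```text
clock: 13.45
position: [480.5, 132.0, 91.6]
ee_rot: [-0.65, 0.76, -0.0, 0.0]
contact_force: [0.2, -0.2, -1.5]
gripper_width: 8.3
grasp_force: 58.9
```

```bash
python3 -c "
from h import *
s=arm.read_state();print(s['position'],s['contact_force'],s['wrist_torque'],s['ee_rot'],s['clock'])"
```

```text
[480.49838398 131.98256178  91.559705  ] [ 0.17735458 -0.23665776 -1.53318014] [ 0.05369757  0.01093559 -0.05264756] [-6.50309142e-01  7.59669673e-01 -1.53326869e-05  8.23383806e-05] 13.45
```

Free so far; continue to +15° counterclockwise.

>>> arm_command([
  {"grip": 0,"linear": [0,0,0],"rot": [0,0,-0.1]},
  {"grip": 0,"linear": [0,0,0],"rot": [0,0,-0.2]},
  {"grip": 0,"linear": [0,0,0],"rot": [0,0,-0.245]},
  {"grip": 0,"linear": [0,0,0],"rot": [0,0,-0.245]},
  {"grip": 0,"linear": [0,0,0],"rot": [0,0,-0.245]},
])

```text
clock: 14.08
position: [480.5, 132.0, 91.5]
ee_rot: [0.738, -0.675, 0.0, -0.0]
contact_force: [-0.7, 0.4, -0.7]
gripper_width: 8.4
grasp_force: 58.9
```

```bash
python3 -c "
from h import *
s=arm.read_state();print(s['position'],s['contact_force'],s['wrist_torque'],s['ee_rot'],s['clock'])"
```

```text
[480.46400631 131.98181864  91.54716272] [-0.66609035  0.43524849 -0.66625687] [-0.02361262 -0.00472576  0.00580098] [ 7.38163252e-01 -6.74622125e-01  7.81966027e-06 -4.13954510e-05] 14.075
```

>>> arm_command([
  {"grip": 0,"linear": [0,0,2],"rot": [0,0,0]},
  {"grip": 0,"linear": [0,0,4],"rot": [0,0,0]},
  {"grip": 0,"linear": [0,0,6],"rot": [0,0,0]},
  {"grip": 0,"linear": [0,0,6],"rot": [0,0,0]},
])

```text
clock: 14.58
position: [480.3, 131.9, 85.3]
ee_rot: [0.739, -0.674, -0.0, 0.0]
contact_force: [0.5, -0.5, -1.2]
gripper_width: 8.0
grasp_force: 58.9
```

>>> arm_command([
  {"grip": 0,"linear": [0,0,3],"rot": [0,0,0]},
  {"grip": 0,"linear": [0,0,6],"rot": [0,0,0]},
  {"grip": 0,"linear": [0,0,8],"rot": [0,0,0]},
  {"grip": 0,"linear": [0,0,8],"rot": [0,0,0]},
  {"grip": 0,"linear": [0,0,8],"rot": [0,0,0]},
])

```text
clock: 15.2
position: [480.5, 132.0, 77.6]
ee_rot: [0.739, -0.674, 0.0, -0.0]
contact_force: [0.5, -0.2, -2.3]
gripper_width: 8.2
grasp_force: 58.9
```

>>> arm_command([
  {"grip": 0,"linear": [0,0,0.7],"rot": [0,0,0]},
  {"grip": 0,"linear": [0,0,1.4],"rot": [0,0,0]},
  {"grip": 0,"linear": [0,0,1.4],"rot": [0,0,0]},
])

```text
clock: 15.58
position: [480.4, 132.0, 76.1]
ee_rot: [0.739, -0.674, -0.0, 0.0]
contact_force: [0.6, -1.2, -0.5]
gripper_width: 8.2
grasp_force: 59.0
```

>>> arm_command([
  {"grip": 0,"linear": [0,0,0.6],"rot": [0,0,0]},
  {"grip": 0,"linear": [0,0,1.2],"rot": [0,0,0]},
  {"grip": 0,"linear": [0,0,1.2],"rot": [0,0,0]},
])

```text
clock: 15.95
position: [480.7, 132.0, 75.9]
ee_rot: [0.739, -0.674, 0.0, -0.0]
contact_force: [-1.3, -0.8, 5.5]
gripper_width: 7.6
grasp_force: 60.2
```

>>> arm_command([
  {"grip": 0,"linear": [0,0,0],"rot": [0,0,0.1]},
  {"grip": 0,"linear": [0,0,0],"rot": [0,0,0.2]},
  {"grip": 0,"linear": [0,0,0],"rot": [0,0,0.3]},
  {"grip": 0,"linear": [0,0,0],"rot": [0,0,0.4]},
  {"grip": 0,"linear": [0,0,0],"rot": [0,0,0.5]},
  {"grip": 0,"linear": [0,0,0],"rot": [0,0,0.6]},
  {"grip": 0,"linear": [0,0,0],"rot": [0,0,0.7]},
  {"grip": 0,"linear": [0,0,0],"rot": [0,0,0.7]},
])

```text
clock: 16.95
position: [480.4, 132.5, 75.9]
ee_rot: [-0.463, 0.887, 0.0, 0.0]
contact_force: [-2.5, 1.8, 6.8]
gripper_width: 8.3
grasp_force: 60.0
```

```bash
cat > s.py <<'E'
from h import *
np.set_printoptions(precision=3,suppress=True)
s=arm.read_state();print(s['position'],s['contact_force'],s['wrist_torque'],R.from_quat(s['ee_rot']).as_matrix()[:,0],s['joints'],s['clock'])
E
python3 s.py
```

```text
[480.38  132.452  75.888] [-2.515  1.784  6.788] [ 0.578  1.249 -0.04 ] [-0.572 -0.82  -0.001] [ 0.595  0.351 -0.501 -0.001 -0.718 -1.204] 16.95
```

>>> arm_command([
  {"grip": 0,"linear": [0,0,0],"rot": [0,0,0.1]},
  {"grip": 0,"linear": [0,0,0],"rot": [0,0,0.2]},
  {"grip": 0,"linear": [0,0,0],"rot": [0,0,0.3]},
  {"grip": 0,"linear": [0,0,0],"rot": [0,0,0.4]},
  {"grip": 0,"linear": [0,0,0],"rot": [0,0,0.5]},
  {"grip": 0,"linear": [0,0,0],"rot": [0,0,0.6]},
  {"grip": 0,"linear": [0,0,0],"rot": [0,0,0.6]},
])

```text
clock: 17.82
position: [480.6, 133.2, 75.9]
ee_rot: [-0.18, 0.984, 0.001, 0.001]
contact_force: [-4.1, 4.3, 6.2]
gripper_width: 8.2
grasp_force: 59.9
```

```bash
python3 s.py
```

```text
[480.566 133.184  75.93 ] [-4.096  4.333  6.218] [1.39  1.592 0.052] [-0.935 -0.354 -0.002] [ 0.596  0.351 -0.501 -0.002 -0.717 -1.804] 17.825
```

>>> arm_command([
  {"grip": 0,"linear": [0.1,0.6,0],"rot": [0,0,0.1]},
  {"grip": 0,"linear": [0.2,1.1,0],"rot": [0,0,0.2]},
  {"grip": 0,"linear": [0.2,1.1,0],"rot": [0,0,0.3]},
  {"grip": 0,"linear": [0.2,1.1,0],"rot": [0,0,0.4]},
  {"grip": 0,"linear": [0.2,1.1,0],"rot": [0,0,0.47]},
  {"grip": 0,"linear": [0.2,1.1,0],"rot": [0,0,0.47]},
])

```text
clock: 18.58
position: [480.6, 133.6, 75.9]
ee_rot: [0.054, 0.999, 0.001, 0.001]
contact_force: [-0.8, 0.8, 5.7]
gripper_width: 8.1
grasp_force: 59.9
```

```bash
python3 s.py
```

```text
[480.611 133.601  75.923] [-0.815  0.787  5.747] [0.412 0.568 0.083] [-0.994  0.107 -0.002] [ 0.597  0.351 -0.501  0.    -0.716 -2.276] 18.575
```

>>> arm_command([
  {"grip": 0,"linear": [0,0,0],"rot": [0,0,0.03]},
  {"grip": 0,"linear": [0,0,0],"rot": [0,0,0.06]},
  {"grip": 0,"linear": [0,0,0],"rot": [0,0,0.06]},
  {"grip": 0,"linear": [0,0,0],"rot": [0,0,0.06]},
])

```text
clock: 19.08
position: [480.6, 133.6, 75.9]
ee_rot: [0.083, 0.997, 0.001, 0.001]
contact_force: [-1.0, 1.4, 4.6]
gripper_width: 8.3
grasp_force: 59.9
```

```bash
python3 s.py
```

```text
[480.642 133.562  75.908] [-1.033  1.383  4.612] [0.383 0.603 0.126] [-0.986  0.166 -0.002] [ 0.597  0.351 -0.501  0.    -0.716 -2.336] 19.075
```

>>> arm_command([
  {"grip": 0,"linear": [0,0,0],"rot": [0,0,0.03]},
  {"grip": 0,"linear": [0,0,0],"rot": [0,0,0.05]},
  {"grip": 0,"linear": [0,0,0],"rot": [0,0,0.05]},
  {"grip": 0,"linear": [0,0,0],"rot": [0,0,0.05]},
])

```text
clock: 19.58
position: [480.7, 133.6, 75.9]
ee_rot: [0.108, 0.994, 0.001, 0.001]
contact_force: [-1.3, 0.6, 5.1]
gripper_width: 8.4
grasp_force: 59.9
```

```bash
python3 s.py
python3 - <<'E'
from h import *
for c in('scene','side'):
    im=imaging.get_image(c)
    for q in('mill','cup','cutter'):
        for r in models.tip_of(im,q)[:1]: print(c,q,r['pixel'])
E
python3 s.py
```

```text
[480.7   133.562  75.921] [-1.261  0.568  5.072] [0.295 0.412 0.12 ] [-0.977  0.215 -0.002] [ 0.597  0.351 -0.501  0.001 -0.716 -2.386] 19.575
scene mill [309.0, 237.8]
scene cup [286.0, 321.4]
scene cutter [385.4, 273.7]
side mill [371.0, 237.4]
side cup [264.7, 270.8]
side cutter [365.9, 285.5]
[480.695 133.559  75.93 ] [-1.434 -0.323  4.449] [0.256 0.504 0.116] [-0.977  0.215 -0.002] [ 0.597  0.351 -0.501  0.001 -0.716 -2.386] 19.975
```

>>> arm_command([
  {"grip": 0,"linear": [0,0,0],"rot": [0,0,0.04]},
  {"grip": 0,"linear": [0,0,0],"rot": [0,0,0.08]},
  {"grip": 0,"linear": [0,0,0],"rot": [0,0,0.08]},
  {"grip": 0,"linear": [0,0,0],"rot": [0,0,0.08]},
])

```text
clock: 20.48
position: [480.7, 133.6, 75.9]
ee_rot: [0.148, 0.989, 0.001, 0.001]
contact_force: [-1.7, 1.0, 6.1]
gripper_width: 7.9
grasp_force: 59.9
```

```bash
python3 s.py
python3 - <<'E'
from f import *
st=arm.read_state(); im=imaging.get_image('wrist'); 
# pointer: bright pixels on plate outside block, in switch frame
a=rect(im,st,20,479.7,131.8,70,4); cv2.imwrite('pics/end.png',a[:,:,::-1])
g=a.min(2); n=len(g); j,i=np.meshgrid(np.arange(n),np.arange(n))
x=(j+.5)/4-70; y=70-(i+.5)/4; t=np.radians(80.3); X=x*np.cos(t)+y*np.sin(t); Y=-x*np.sin(t)+y*np.cos(t)
m=((g>150)&(X<-28)&(X>-56)&(abs(Y)<50)).astype(np.uint8)
k,l,s,c=cv2.connectedComponentsWithStats(m)
for q in range(1,k):
    if s[q,4]>15: w=l==q; print(s[q,4],X[w].mean(),Y[w].mean(),np.degrees(.5*np.arctan2(2*np.cov(X[w],Y[w])[0,1],X[w].var()-Y[w].var())))
E
```

```text
[480.723 133.599  75.907] [-1.694  1.     6.06 ] [0.25  0.44  0.187] [-0.956  0.293 -0.002] [ 0.597  0.351 -0.501  0.001 -0.716 -2.466] 20.475
6559 -50.99580785300296 28.928216217754162 84.52264060618147
676 -33.49796071543393 38.71753799123642 -45.33771929357611
675 -35.68580580172974 28.575668463499287 -42.28662004640253
663 -41.977072857887045 18.832865904970145 22.74827527693575
```

```bash
python3 -c "
from h import *
print(job.job_done())"
```

```text
the job is handed in; nothing more can be done
None
```

The key went past both pins without forcing, reached home, and was turned clockwise to the stop; I handed in at about 20.5 s of the 48 s allowed, with the arm still gripping it and holding it turned. The turning torque had risen to 0.19 N m (the spring alone gives at most 0.08), and the pointer stood at its end mark. The mill, cup and cutter had not moved.

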